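# Snap the split clip onto the guard pivot pin with the fitting fork

## Robot

A 7-joint arm with a two-finger parallel gripper is mounted at the origin on the work surface; the furniture and walls round the work are solid. World frame = base frame: x ahead of the robot, y to its left, z up, the work surface at z = 0. Lengths are in m, angles in rad, forces in N, time in s.
With the tool pointing down it reaches from about 0.425 to 0.95 m from the base axis. Payload 4.7 kg.
Tool frame: the origin (TCP) lies midway between the tips of the shut fingers; the grasp point (between the pads) lies 19 mm behind it (bot.grip_point_offset is the distance from the TCP to the grasp point, in m); z points along the fingers, y is the line along which they close (so a half turn about z gives the same grasp; the last joint's range is limited). The gripper opens to 85 mm and grips with 20 to 120 N. Pads are 22 mm wide; open, the fingers measure 114 mm over their backs; the gripper's body (76 mm by 85 mm) begins 54 mm behind the grasp point. The pads swing forward as they close: fully open they stand 13 mm farther back than shut.
Start: joints at [1.143, 0.469, -0.049, 1.532, 0.024, 1.141, -0.082], TCP at [0.262, -0.622, 0.206] pointing down, gripper open.
Joint ranges: [-2.59, 2.59], [-0.33, 1.99], [-1.39, 1.29], [0.1, 2.45], [-1.04, 4.18], [0.21, 1.99], [-2.66, 2.66]. Speed limits (rad/s): [2.57, 2.57, 3.14, 3.14, 3.14, 3.14, 3.14].

## Interface

Orientations are given as a unit quaternion [w, x, y, z].
In Python, from plant import read_state, vision, job_done, bot gives the robot as it stands. The module is installed in compiled form; this text tells all that it offers.
- The arm moves only by the tool play_rows, never from a script. Its argument "series" is a list of rows, each an object with "fingers": the finger opening in mm, from 0 to 85.4; "offset": the shift along the tool's x, y, z in mm, a list of three; "roll": the turn about the tool's z in rad. In form: [{"fingers": fingers, "offset": [dx, dy, dz], "roll": roll}, ...]. A call has exactly 5 rows; each row shifts and turns the commanded pose from where the row before left it, along the tool's axes as they then stand; what a row does not reach is not made up. A row lasts 1/12 s, in which the tool goes at most 41.7 mm and 7.16 degrees, less where a joint would pass 70% of its speed; a pose out of reach is approached as far as the arm can. A call with a gripper value outside its range is refused whole. The fingers move at their own pace and stop on an object; "force" is the grip in N (left out, the last holds). Time passes only in rows, so rows that do not move let the fingers close, or fill a call up. It gives the time, the measured TCP pose, the force, the opening and the grip force at its end, in the units of the state.
- read_state(): the state, without advancing time (a new reading comes with each control period).
- vision.camera(name): name is "side" or "top" or "wrist"; returns a dict with "pixels" (400x640x3 uint8, red, green, blue), "z_map" (400x640 float32, m along the optical axis (not along the pixel's ray), 0 where there is no reading), "K" (3x3 intrinsics, pixels), "view" (4x4, takes a point from world to camera coordinates). Camera axes: x right, y up, looking along -z (the intrinsics and any distortion apply to the point x, -y, -z); pixel columns grow to the right and rows downward; lengths in m; the calibration is good to about 2 mm. The wrist camera is an equidistant fisheye: a pixel r from the principal point sees the ray r / f radians off the axis. A picture is of the moment at which its call begins.
- job_done(): hands the job in; it is judged then, once.
The state is a dict: "time_s": time; "joint_positions": joint angles; "dq": joint speeds; "joint_efforts": joint torques, N m; "ee_pos": TCP position; "eef_rot": TCP orientation; "force": force on the tool from outside, world axes, zero at the start; "moment": the same for the moment, N m; "finger_gap": finger opening in m; "gripper_force": force on a finger pad.
Only numpy, scipy, OpenCV 4.12 (cv2) and the standard library are available. Lean on these libraries where they do the work, as an engineer would, in place of code of your own. Each camera call takes 0.05 s, during which the arm holds its last target. There are 200 camera calls.

## Task

Take the wooden-handled fitting fork by its handle and use it to push the split clip that lies on the pivot bracket sideways into the groove of the pin until it snaps on, then keep pressing with the fork so that the clip is held fully home with about 15 N (at least 10 N for half a second, never more than 25 N). Draw the fork back out, leaving the clip on the pin, and lay the fork flat on the table again about where it lay. Do not touch the clip with the gripper and leave the other things alone.

Things in the scene. Friction and masses are not known exactly. Their poses are not given: they have to be found in the camera images.
- slot_mid (a point): Middle of the slot in the flat top of the grey bracket, 30 mm above the table. x axis = level direction in which the clip must be pushed, z up. A steel pin stands upright in the slot at y = 0, but anywhere from x = -5 to +5 mm (its place is not reported). It sits in a rubber bush and yields about 1 mm per 6 N along x.
- bracket: The pivot bracket, bolted down; origin 30 mm below slot_mid, same axes. Flat top: x -75 to +47, y -36 to +36 mm; foot flange 8 mm high (bolts to 13 mm): x -85 to +55, y -48 to +48 mm. The pin's groove lies directly on the flat top: neck 18 mm across, 9 mm high, below a head 25 mm across that reaches 29 mm above the top.
- clip_seat (a point): Centre of the seat of the loose dark steel split clip (where the pin's axis comes to lie), half-way up its 6 mm thickness; x axis = out of its open mouth. It lies flat on the bracket top, on the -x side of the pin, mouth roughly towards it. The jaws meet the pin when this point is about 15 mm short of the pin's axis; the bridge stops on the pin when it is 1 mm past it.
- clip: The split clip; origin 3 mm below clip_seat on its underside, same axes. From above a U: a straight bridge, 36 mm wide (y -18 to +18), flat back at x = -18, inside at x = -10 mm; two sprung jaws, outer sides at y = +-16 mm, end in round nubs at x = 8 mm that leave a 14 mm mouth (foremost point x = 11.5). They lie 6 mm thick, flat on the bracket.
- clip_jaw_left (a joint): Opening of the clip's left (+y) jaw, rad: 0 relaxed, about 0.09 when spread widest over the pin, back to 0 once snapped in. Spreading takes a peak push of roughly 7 to 12 N; the clip snaps in when clip_seat is less than about 7 mm short of the pin's axis. After the bridge meets the pin the push rises with the bush.
- clip_jaw_right (a joint): Opening of the clip's right (-y) jaw, the same.
- fork_grip (a point): Centre of the fitting fork's handle, the place to grip it, 11 mm above its flat underside; x axis along the tool towards the prongs, z up. Wooden handle: 120 mm long (x -60 to +60), 16 mm wide in y, 22 mm high. The fork lies flat on the table, weighs about 0.2 kg and balances some 20 mm ahead of this point.
- fork_mouth (a point): Middle of the straight pocket floor of the fork's steel head, 105 mm ahead of fork_grip and 4 mm above the flat underside, same axes. Two prongs run 12 mm ahead of it; the pocket between them is 41 mm wide at the floor and 46 mm at the tips and takes the clip's 36 mm bridge.
- fork: The fitting fork; origin 11 mm below fork_grip on its underside, same axes. A steel neck, 12 mm wide and 8 mm high, leads from the handle to the head, 8 mm thick; its cross-bar is 56 mm wide and 14 mm deep, behind fork_mouth.
- key: Bystander, not to be disturbed: 8 mm hex key lying flat, 49x114x7 mm; origin at the centre of its underside.
- tin: Bystander, not to be disturbed: round tin, 66 mm across, 24 high; origin at the centre of its underside.
- nut: Bystander, not to be disturbed: steel hex nut, 20 mm, 10 high; origin at the centre of its underside.
- bolt: Bystander, not to be disturbed: hex bolt standing on its head, 53 mm high; origin at the centre of its underside.
- star: Bystander, not to be disturbed: black star knob, 50 mm, 27 high; origin at the centre of its underside.
- wedge: Bystander, not to be disturbed: oak wedge lying flat, 32x110x21 mm; origin at the centre of its underside.
- flange: Bystander, not to be disturbed: steel flange ring lying flat, 91 mm across, 16 high; origin at the centre of its underside.

How it is judged:
On the way, in this order (a step that is already met when the one before it is completed fails the run):
1. the fork is lifted off the table (height (world z) of fork_grip above 0.035 m), for 0.2 s.
2. the clip is snapped onto the pin, jaws sprung back, and the fork holds it home with 10 N or more (x of clip_seat in the frame of slot_mid between -0.008 and 0.011 m and y of clip_seat in the frame of slot_mid between -0.004 and 0.004 m and z of clip_seat in the frame of slot_mid below 0.007 m and value of joint each of clip_jaw_left, clip_jaw_right below 0.035 rad and contact force between fork and clip above 10 N), for 0.3 s.
At the end, for the whole second after the job is handed in: Clip in the groove round the pin (seat centre -8 to +11 mm along and within 4 mm across the slot middle, under 7 mm above the bracket top), both jaws below 0.035 rad; fork let go, at rest flat on the table (6 mm, 0.1 rad), its handle centre within 60 mm of its start (x of clip_seat in the frame of slot_mid between -0.008 and 0.011 m and y of clip_seat in the frame of slot_mid between -0.004 and 0.004 m and z of clip_seat in the frame of slot_mid below 0.007 m and value of joint each of clip_jaw_left, clip_jaw_right below 0.035 rad and height (world z) of fork below 0.006 m and angle between fork's own z axis and vertical below 0.1 rad and distance of fork_grip from where it was at the start of the episode below 0.06 m and linear speed of each of fork, clip below 0.02 m/s); the robot touches nothing.
It fails at once if the fork pushes the clip with more than 25 N (contact force between fork and clip above 25 N).
It fails at once if the robot touches the clip itself (contact force between any of the fingers, the arm and clip above 0.5 N).
It fails at once if a bystander is moved more than 30 mm (distance of any of key, tin, nut, bolt, star, wedge, flange from where it was at the start of the episode above 0.03 m).
It also fails if it takes over 64 s, if anything falls off the work surface, if the arm or the gripper's body presses on something with over 40 N, if the wrist force passes 120 N, or if a joint passes its speed limit or range.

## Working session

There is one attempt and no reset: what is moved stays moved. The work goes in short steps, Python scripts to look and compute and a tool call to move; the robot and the scene stay as the last step left them, time stands still between calls to the robot, and variables do not carry over. Pictures are saved under pics/ and viewed, at most 10 in all, crops included, and the job is handed in when it is done.

Besides the shell and the picture viewer there is one more tool, called after "Emit:" as name(argument=value, ...), one argument or row to a line, values as JSON. play_rows: Moves the arm, as the interface text tells. Its arguments: {"type":"object","properties":{"series":{"type":"array"},"force":{"type":"number"}},"required":["series"]}

```bash
mkdir -p pics; python3 - <<'E'
from plant import read_state, vision, bot
import cv2,numpy as np
s=read_state(); print({k:np.round(v,3).tolist() for k,v in s.items()}, bot.grip_point_offset)
for n in ["top","side"]:
    c=vision.camera(n); cv2.imwrite(f"pics/{n}0.png",c["pixels"][:,:,::-1]); np.savez(f"{n}0.npz",**c); print(n,c["K"].round(1).tolist(),c["view"].round(3).tolist())
E
```

```text
{'time_s': 0.0, 'joint_positions': [1.143, 0.469, -0.049, 1.534, 0.024, 1.141, -0.082], 'dq': [-0.001, -0.001, 0.002, 0.001, -0.0, -0.0, -0.001], 'joint_efforts': [0.001, -51.032, -0.046, -23.771, 0.011, 0.007, -0.0], 'ee_pos': [0.262, -0.621, 0.205], 'eef_rot': [-0.001, 0.98, 0.198, -0.0], 'force': [0.684, -0.055, -0.016], 'moment': [0.023, -0.064, -0.029], 'gripper_force': 0.0, 'finger_gap': 0.085} 0.0187
top [[400.2, 0.0, 315.3], [0.0, 400.2, 195.9], [0.0, 0.0, 1.0]] [[-0.023, -1.0, -0.0, -0.063], [0.985, -0.023, 0.172, -0.487], [-0.172, 0.004, 0.985, -0.979], [0.0, 0.0, 0.0, 1.0]]
side [[364.5, 0.0, 318.9], [0.0, 364.5, 195.3], [0.0, 0.0, 1.0]] [[-0.848, -0.53, 0.001, 0.382], [0.188, -0.3, 0.935, -0.178], [-0.495, 0.793, 0.355, -0.672], [0.0, 0.0, 0.0, 1.0]]
```

View pics/top0.png

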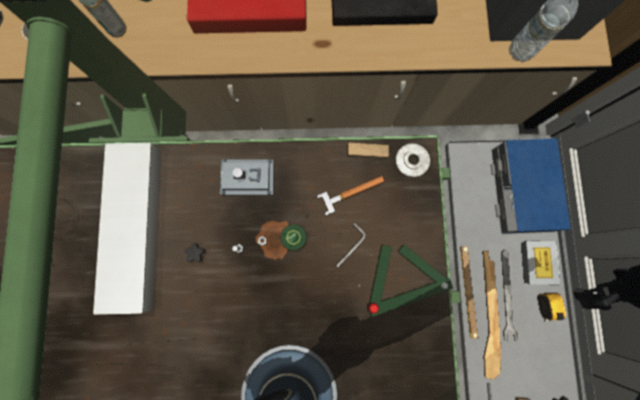

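View pics/side0.png

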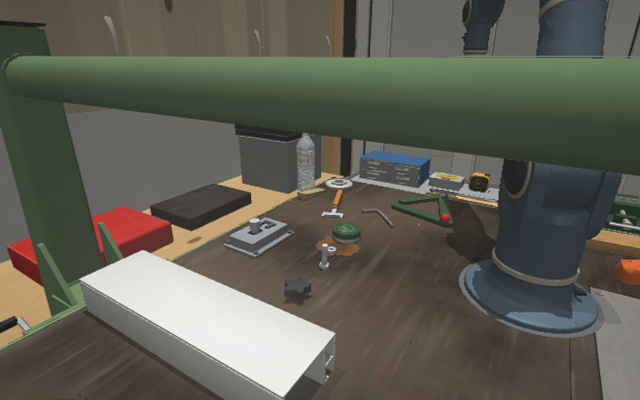

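The top view shows the bracket at about (246,177), with the pin and clip near (240,173), the fork running from (328,203) to (383,180), and the tin at (293,237). The side view shows the bracket at (258,236) and a long green beam high up in front of it.

```bash
cat > h.py <<'E'
import numpy as np, cv2
def rays(c,uv,fish=False):
    K=c["K"]; uv=np.atleast_2d(np.asarray(uv,float)); p=(uv-K[:2,2])/[K[0,0],K[1,1]]
    if fish:
        r=np.linalg.norm(p,axis=1); d=np.c_[p*(np.sin(r)/np.maximum(r,1e-9))[:,None],np.cos(r)]
    else: d=np.c_[p,np.ones(len(p))]
    d=d*[1,-1,-1]; V=c["view"]; R=V[:3,:3]; return -R.T@V[:3,3], d@R
def onplane(c,uv,z,fish=False):
    o,d=rays(c,uv,fish); return o+d*((z-o[2])/d[:,2])[:,None]
def cloud(c):
    H,W=c["z_map"].shape; v,u=np.mgrid[:H,:W]; o,d=rays(c,np.c_[u.ravel(),v.ravel()]); return (o+d*c["z_map"].ravel()[:,None]).reshape(H,W,3)
E
python3 - <<'E'
from h import *
c=np.load("top0.npz"); P=cloud(c)
for n,u,v in [("bracket",225,185),("pin",238,173),("handle",365,187),("head",330,205),("neck",338,199),("table",300,290),("tin",293,237),("wedge",368,150),("flange",405,160),("tri1",384,270),("tri2",425,270),("tri3",410,297),("beamwhite",125,230),("greenbeam",45,200),("nut",262,241),("key",360,235),("bolt",237,248),("frame",435,150),("green",90,40)]: print(n,P[v,u].round(3))
im=c["pixels"][:,:,::-1]
a=cv2.resize(im[125:255,200:440],(800,433),interpolation=cv2.INTER_CUBIC); cv2.imwrite("pics/topcrop.png",a)
E
```

```text
bracket [0.521 0.159 0.03 ]
pin [0.545 0.12  0.062]
handle [ 0.509 -0.205  0.023]
head [ 0.466 -0.113  0.004]
neck [ 0.482 -0.134  0.005]
table [ 0.25  -0.03   0.002]
tin [ 0.383 -0.015  0.029]
wedge [ 0.612 -0.219  0.013]
flange [ 0.581 -0.315  0.016]
tri1 [ 0.295 -0.244  0.016]
tri2 [ 0.292 -0.35   0.011]
tri3 [ 0.227 -0.307  0.012]
beamwhite [0.407 0.395 0.066]
greenbeam [0.428 0.379 0.388]
nut [0.376 0.067 0.001]
key [ 0.386 -0.189  0.   ]
bolt [0.357 0.122 0.052]
frame [ 0.611 -0.402 -0.   ]
green [0.759 0.365 0.322]
```

View pics/topcrop.png

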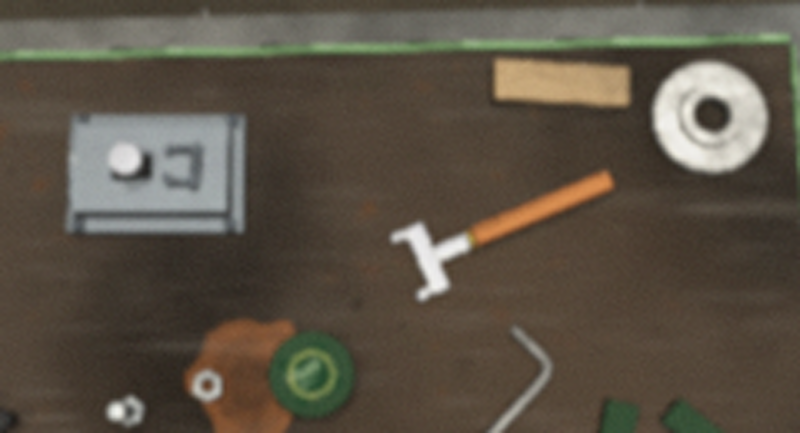

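The crop shows, in crop pixels, the pin head at (126,160), the clip at (183,166) with its mouth to the left, the fork head at (425,262), and the handle from (472,240) to (610,180). The push direction is therefore about +y in the world, and the fork needs a yaw of about 25°.

```bash
python3 - <<'E'
from h import *
c=np.load("top0.npz"); im=c["pixels"]; hsv=cv2.cvtColor(im,cv2.COLOR_RGB2HSV)
def rect(m,z,roi):
    mm=np.zeros_like(m); u0,v0,u1,v1=roi; mm[v0:v1,u0:u1]=m[v0:v1,u0:u1]
    cn=max(cv2.findContours(mm,0,1)[0],key=cv2.contourArea)
    w=onplane(c,cn[:,0],z)[:,:2]; r=cv2.minAreaRect((w*1000).astype(np.float32)); return r,cv2.boxPoints(r).round(1).tolist()
m=((hsv[...,0]<18)&(hsv[...,1]>130)&(hsv[...,2]>110)).astype(np.uint8)*255
print("handle",rect(m,.022,(325,160,400,220)))
P=cloud(c); z=P[...,2]
m=((z>.022)&(z<.036)).astype(np.uint8)*255
print("brtop",rect(m,.03,(210,150,280,200)))
m=((z>.05)).astype(np.uint8)*255
print("pin",rect(m,.059,(210,150,280,200)))
g=cv2.cvtColor(im,cv2.COLOR_RGB2GRAY)[163:190,246:264]; print(g)
E
```

```text
handle (((509.6961364746094, -197.39346313476562), (17.480653762817383, 120.4035415649414), 21.841405868530273), [[479.20001220703125, -144.8000030517578], [524.0, -256.5], [540.2000122070312, -250.0], [495.3999938964844, -138.3000030517578]])
brtop (((548.4127197265625, 107.75802612304688), (122.05207824707031, 72.16035461425781), 88.66133117675781), [[510.8999938964844, 47.599998474121094], [583.0999755859375, 45.900001525878906], [585.9000244140625, 167.89999389648438], [513.7999877929688, 169.60000610351562]])
pin (((548.10693359375, 121.94676971435547), (24.655038833618164, 23.623424530029297), 26.166606903076172), [[531.7999877929688, 127.0999984741211], [542.2999877929688, 105.9000015258789], [564.4000244140625, 116.80000305175781], [554.0, 138.0]])
[[160 159 160 156 157 157 158 158 160 160 159 159 161 161 157 157 160 157]
 [165 163 162 163 163 160 162 163 163 163 164 165 164 164 163 159 163 161]
 [167 163 162 164 162 162 161 163 165 163 164 163 163 163 162 161 161 162]
 [166 163 167 165 164 163 164 166 163 165 167 163 162 158 162 161 164 166]
 [168 164 165 165 158 156 160 160
[... 992 characters left out ...]
101 115 146 165 168 167]
 [167 166 163 155 138 131 133 135 134 134 123 106 101 122 154 167 169 166]
 [167 166 167 165 159 160 161 164 161 162 153 138 133 145 162 168 167 168]
 [167 166 169 167 167 166 170 169 172 168 165 159 156 162 165 168 167 168]
 [166 166 165 167 168 169 170 168 167 168 168 164 165 163 166 167 168 167]
 [167 168 167 165 167 169 168 167 166 167 167 168 163 166 165 166 168 170]
 [168 169 167 169 167 169 170 169 168 165 166 163 167 164 167 166 165 170]
 [158 158 155 157 158 156 157 158 157 156 156 156 154 155 156 156 154 156]
 [120 118 120 121 119 117 120 119 116 117 118 117 116 116 114 116 114 118]
 [ 87  86  88  87  85  87  89  85  83  85  82  81  81  80  81  80  83  80]]
```

Emit:
play_rows(
  series=[
    {"fingers": 85,"offset": [26.2,-19.7,0],"roll": 0},
    {"fingers": 85,"offset": [26.2,-19.7,0],"roll": 0},
    {"fingers": 85,"offset": [26.2,-19.7,0],"roll": 0},
    {"fingers": 85,"offset": [26.2,-19.7,0],"roll": 0},
    {"fingers": 85,"offset": [26.2,-19.7,0],"roll": 0},
  ],
  force=100,
)

```text
time_s: 0.52
ee_pos: [0.345, -0.4787, 0.206]
eef_rot: [-0.0, 0.98, 0.198, -0.0]
force: [-0.2, -1.0, -0.4]
finger_gap: 0.085
gripper_force: 0.0
```

Emit:
play_rows(
  series=[
    {"fingers": 85,"offset": [26.2,-19.7,0],"roll": 0},
    {"fingers": 85,"offset": [26.2,-19.7,0],"roll": 0},
    {"fingers": 85,"offset": [26.2,-19.7,0],"roll": 0},
    {"fingers": 85,"offset": [26.2,-19.7,0],"roll": 0},
    {"fingers": 85,"offset": [26.2,-19.7,0],"roll": 0},
  ],
)

```text
time_s: 0.93
ee_pos: [0.4274, -0.3371, 0.2062]
eef_rot: [-0.0, 0.98, 0.198, -0.0]
force: [0.0, -0.2, 0.2]
finger_gap: 0.0852
gripper_force: 0.0
```

Emit:
play_rows(
  series=[
    {"fingers": 85,"offset": [26.2,-19.7,0],"roll": 0},
    {"fingers": 85,"offset": [26.2,-19.7,0],"roll": 0},
    {"fingers": 85,"offset": [26.2,-19.7,0],"roll": 0},
    {"fingers": 85,"offset": [26.2,-19.7,0],"roll": 0},
    {"fingers": 85,"offset": [26.2,-19.7,0],"roll": 0},
  ],
)

```text
time_s: 1.35
ee_pos: [0.5098, -0.1956, 0.2062]
eef_rot: [-0.0, 0.98, 0.198, -0.0]
force: [1.2, -0.5, -1.1]
finger_gap: 0.085
gripper_force: 0.0
```

Emit:
play_rows(
  series=[
    {"fingers": 85,"offset": [0,0,0],"roll": -0.12},
    {"fingers": 85,"offset": [0,0,0],"roll": -0.12},
    {"fingers": 85,"offset": [0,0,0],"roll": -0.12},
    {"fingers": 85,"offset": [0,0,0],"roll": -0.12},
    {"fingers": 85,"offset": [0,0,0],"roll": -0.12},
  ],
)

```text
time_s: 1.77
ee_pos: [0.5092, -0.1969, 0.206]
eef_rot: [-0.0, 0.876, 0.482, -0.0]
force: [-0.1, -0.7, -0.1]
finger_gap: 0.085
gripper_force: 0.0
```

Emit:
play_rows(
  series=[
    {"fingers": 85,"offset": [0,0,0],"roll": -0.12},
    {"fingers": 85,"offset": [0,0,0],"roll": -0.12},
    {"fingers": 85,"offset": [0,0,0],"roll": -0.12},
    {"fingers": 85,"offset": [0,0,0],"roll": -0.12},
    {"fingers": 85,"offset": [0,0,0],"roll": -0.12},
  ],
)

```text
time_s: 2.18
ee_pos: [0.5092, -0.1971, 0.206]
eef_rot: [-0.0, 0.695, 0.719, -0.0]
force: [0.3, -0.5, 0.3]
finger_gap: 0.0849
gripper_force: 0.0
```

Emit:
play_rows(
  series=[
    {"fingers": 85,"offset": [0,0,0],"roll": -0.12},
    {"fingers": 85,"offset": [0,0,0],"roll": -0.12},
    {"fingers": 85,"offset": [0,0,0],"roll": -0.113},
    {"fingers": 85,"offset": [0,0,0],"roll": 0},
    {"fingers": 85,"offset": [0,0,0],"roll": 0},
  ],
)

```text
time_s: 2.6
ee_pos: [0.5093, -0.1972, 0.2061]
eef_rot: [-0.0, 0.562, 0.827, -0.0]
force: [0.3, 0.0, 0.3]
finger_gap: 0.0845
gripper_force: 0.0
```

```bash
python3 - <<'E'
from plant import read_state, vision
from h import *
s=read_state(); print(s["joint_positions"],s["time_s"],s["force"])
c=vision.camera("wrist"); cv2.imwrite("pics/w1.png",c["pixels"][:,:,::-1]); np.savez("w1.npz",**c); print(c["K"],c["view"])
t=np.load("top0.npz"); g=cv2.cvtColor(t["pixels"],cv2.COLOR_RGB2GRAY)
m=np.zeros_like(g); m[163:186,248:264]=(g[163:186,248:264]<130)*255
cn=max(cv2.findContours(m,0,1)[0],key=cv2.contourArea); w=onplane(t,cn[:,0],.036)[:,:2]*1000
o=np.array([548.7,121.8]); x=np.array([.0234,.9997]); print("clip slot frame",np.c_[(w-o)@x,(w-o)@[-x[1],x[0]]].round(1).tolist())
r=cv2.minAreaRect(w.astype(np.float32));print(r)
E
```

```text
[ 0.72288874  0.30657041 -0.53067795  1.81803898  0.17533573  1.06425666
  0.50490214] 2.6 [0.31279345 0.01071263 0.27425581]
[[309.70691629   0.         322.02360919]
 [  0.         309.70691629 204.78638374]
 [  0.           0.           1.        ]] [[ 0.92961815  0.36852071 -0.00160663 -0.39920215]
 [-0.35579791  0.89637116 -0.26443638  0.39216394]
 [-0.09601015  0.2463965   0.96440179 -0.28074549]
 [ 0.          0.          0.          1.        ]]
clip slot frame [[-48.7, -15.8], [-46.2, -13.1], [-43.6, -13.1], [-41.0, -13.1], [-38.4, -13.1], [-35.8, -13.1], [-33.2, -13.1], [-30.6, -13.1], [-28.0, -13.1], [-28.1, -10.4], [-28.1, -7.8], [-30.7, -7.8], [-33.3, -7.8], [-35.9, -7.8], [-38.5, -7.8], [-41.1, -7.8], [-43.7, -7.8], [-46.4, -5.1], [-46.4, -2.4], [-46.5, 0.2], [-46.6, 2.9], [-46.6, 5.5], [-46.7, 8.2], [-46.8, 10.8], [-44.3, 13.5], [-41.7, 13.5], [-39.1, 13.5], [-36.5, 13.5], [-33.9, 13.5], [-31.3, 10.8], [-28.7, 10.8], [-26.1, 10.8], [-26.2, 13.5], [-28.8, 16.1], [-31.4, 16.1], [-34.0, 16.1], [-36.6, 16.1], [-39.2, 16.1], [-41.7, 16.1], [-44.4, 18.8], [-47.0, 18.8], [-49.6, 18.8], [-52.2, 18.8], [-52.1, 16.1], [-52.0, 13.5], [-52.0, 10.8], [-51.9, 8.2], [-54.4, 5.5], [-54.4, 2.9], [-54.3, 0.2], [-54.2, -2.4], [-54.2, -5.1], [-54.1, -7.8], [-54.0, -10.4], [-54.0, -13.1], [-51.3, -15.8]]
((546.7984619140625, 81.0057601928711), (27.8345947265625, 34.97833251953125), 84.08941650390625)
```

View pics/w1.png

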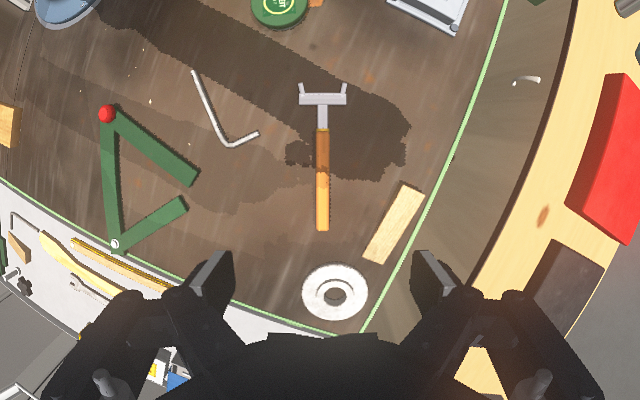

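The wrist view shows the fork straight ahead of the gripper: handle from (322,128) to (322,231), head at (323,95). Between the fingers the way down looks clear, with the flange at (335,292) and the wedge at (393,223).

```bash
python3 - <<'E'
from h import *
c=np.load("w1.npz"); hsv=cv2.cvtColor(c["pixels"],cv2.COLOR_RGB2HSV)
m=((hsv[...,0]<22)&(hsv[...,1]>130)&(hsv[...,2]>90)).astype(np.uint8)*255
mm=np.zeros_like(m); mm[110:240,305:340]=m[110:240,305:340]
cn=max(cv2.findContours(mm,0,1)[0],key=cv2.contourArea)
w=onplane(c,cn[:,0],.022,True)[:,:2]*1000; r=cv2.minAreaRect(w.astype(np.float32)); print(r,cv2.boxPoints(r))
# flange, wedge clearance from finger positions: tool y axis extents
s=c["view"]; print(-s[:3,:3].T@s[:3,3])
E
```

```text
((508.6140441894531, -197.93768310546875), (15.31236457824707, 121.17044830322266), 21.389373779296875) [[ 479.38953 -144.3176 ]
 [ 523.5809  -257.14224]
 [ 537.83856 -251.55777]
 [ 493.64722 -138.73312]]
[ 0.48368226 -0.13523548  0.37381249]
```

Emit:
play_rows(
  series=[
    {"fingers": 60,"offset": [0,0,36],"roll": 0},
    {"fingers": 60,"offset": [0,0,36],"roll": 0},
    {"fingers": 60,"offset": [0,0,36],"roll": 0},
    {"fingers": 60,"offset": [0,0,36],"roll": 0},
    {"fingers": 60,"offset": [0,0,36],"roll": 0},
  ],
)

```text
time_s: 3.07
ee_pos: [0.5095, -0.1973, 0.025]
eef_rot: [0.0, 0.561, 0.828, -0.0]
force: [0.1, 0.2, -0.5]
finger_gap: 0.0602
gripper_force: 0.0
```

Emit:
play_rows(
  series=[
    {"fingers": 60,"offset": [0,0,8],"roll": 0},
    {"fingers": 60,"offset": [0,0,8],"roll": 0},
    {"fingers": 60,"offset": [0,0,6],"roll": 0},
    {"fingers": 40,"offset": [0,0,0],"roll": 0},
    {"fingers": 30,"offset": [0,0,0],"roll": 0},
  ],
)

```text
time_s: 3.48
ee_pos: [0.5109, -0.1975, 0.0059]
eef_rot: [0.001, 0.561, 0.828, 0.0]
force: [0.2, -0.1, -0.4]
finger_gap: 0.0368
gripper_force: 0.0
```

Emit:
play_rows(
  series=[
    {"fingers": 5,"offset": [0,0,0],"roll": 0},
    {"fingers": 5,"offset": [0,0,0],"roll": 0},
    {"fingers": 5,"offset": [0,0,0],"roll": 0},
    {"fingers": 5,"offset": [0,0,0],"roll": 0},
    {"fingers": 5,"offset": [0,0,0],"roll": 0},
  ],
)

```text
time_s: 3.9
ee_pos: [0.5097, -0.1973, 0.0048]
eef_rot: [0.0, 0.561, 0.828, 0.0]
force: [-0.2, -0.3, 0.2]
finger_gap: 0.0049
gripper_force: 0.0
```

Emit:
play_rows(
  series=[
    {"fingers": 5,"offset": [0,0,0],"roll": 0},
    {"fingers": 5,"offset": [0,0,0],"roll": 0},
    {"fingers": 5,"offset": [0,0,0],"roll": 0},
    {"fingers": 5,"offset": [0,0,0],"roll": 0},
    {"fingers": 5,"offset": [0,0,0],"roll": 0},
  ],
)

```text
time_s: 4.32
ee_pos: [0.5096, -0.1971, 0.0044]
eef_rot: [-0.0, 0.56, 0.828, -0.0]
force: [-0.8, -0.6, 0.2]
finger_gap: 0.0051
gripper_force: 0.0
```

The fingers closed to 5 mm with no grip force, so they missed the handle or rode over it. I'll look before doing anything else.

```bash
python3 - <<'E'
from plant import read_state, vision
from h import *
s=read_state(); print(s["ee_pos"],s["finger_gap"],s["gripper_force"])
a=vision.camera("wrist"); b=vision.camera("side"); np.savez("w2.npz",**a)
cv2.imwrite("pics/w2.png",np.hstack([cv2.resize(a["pixels"],(400,250)),cv2.resize(b["pixels"][150:250,260:420],(400,250))])[:,:,::-1])
E
```

```text
[ 0.50955965 -0.19712177  0.00438693] 0.005055045076609111 0.0
```

View pics/w2.png

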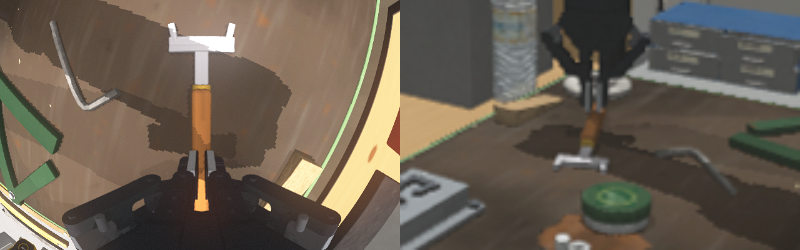

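The wrist view shows the finger tips at about (195,165) and (208,165), with the orange handle between and below them, so it isn't clear whether they straddle it. I'll check the depths and enlarge the area.

```bash
python3 - <<'E'
from h import *
a=np.load("w2.npz"); im=a["pixels"]
cv2.imwrite("pics/w2c.png",cv2.resize(im[200:360,250:400],(750,600)if 0 else (560,600),interpolation=cv2.INTER_CUBIC)[:,:,::-1])
H,W=a["z_map"].shape; V=a["view"]
def pt(u,v):
    o,d=rays(a,[[u,v]],True); z=a["z_map"][v,u]; f=np.array(V[:3,:3]@d[0]); return (o+d[0]*z/-f[2]).round(4)
for v in range(130,345,12): print(v,[pt(u,v).tolist() for u in (305,322,338)])
E
```

```text
130 [[0.4766, -0.1429, 0.0016], [0.4851, -0.1393, 0.0077], [0.4934, -0.1362, -0.0004]]
142 [[0.4789, -0.1492, -0.0009], [0.4872, -0.1445, 0.0199], [0.4958, -0.1424, 0.0006]]
154 [[0.4814, -0.1555, -0.0007], [0.4894, -0.1499, 0.0205], [0.4984, -0.1486, 0.0003]]
166 [[0.4838, -0.1619, -0.0007], [0.4916, -0.1553, 0.0215], [0.501, -0.1549, 0.0002]]
178 [[0.4863, -0.1679, 0.0011], [0.4937, -0.1607, 0.0226], [0.5036, -0.1612, 0.0004]]
190 [[0.4888, -0.1746, 0.0003], [0.496, -0.1664, 0.0221], [0.5063, -0.1677, -0.0001]]
202 [[0.4914, -0.1816, -0.0014], [0.4983, -0.1721, 0.0224], [0.509, -0.1741, 0.0001]]
214 [[0.4939, -0.1878, 0.0007], [0.5006, -0.1778, 0.0227], [0.5118, -0.1809, -0.0001]]
226 [[0.4967, -0.1953, -0.0013], [0.5031, -0.1841, 0.0218], [0.5146, -0.1877, 0.0]]
238 [[0.4993, -0.202, -0.0001], [0.5055, -0.1903, 0.0217], [0.5177, -0.1949, -0.0007]]
250 [[0.4971, -0.1894, 0.0462], [0.5079, -0.1961, 0.0229], [0.5111, -0.1846, 0.0445]]
262 [[0.4978, -0.1893, 0.0581], [0.5106, -0.203, 0.0222], [0.5103, -0.1844, 0.0578]]
274 [[0.4986, -0.1904, 0.066], [0.5132, -0.2095, 0.0227], [0.5102, -0.1852, 0.067]]
286 [[0.4837, -0.1352, 0.1721], [0.5162, -0.2168, 0.0222], [0.5091, -0.1841, 0.0785]]
298 [[0.499, -0.1885, 0.0859], [0.5192, -0.2245, 0.0218], [0.5089, -0.1845, 0.0858]]
310 [[0.4994, -0.1887, 0.0923], [0.5223, -0.2322, 0.022], [0.51, -0.1872, 0.0887]]
322 [[0.5011, -0.1934, 0.0919], [0.5256, -0.2405, 0.0219], [0.5155, -0.199, 0.0779]]
334 [[0.5027, -0.1979, 0.0923], [0.5291, -0.249, 0.0221], [0.5167, -0.2021, 0.0811]]
```

View pics/w2c.png

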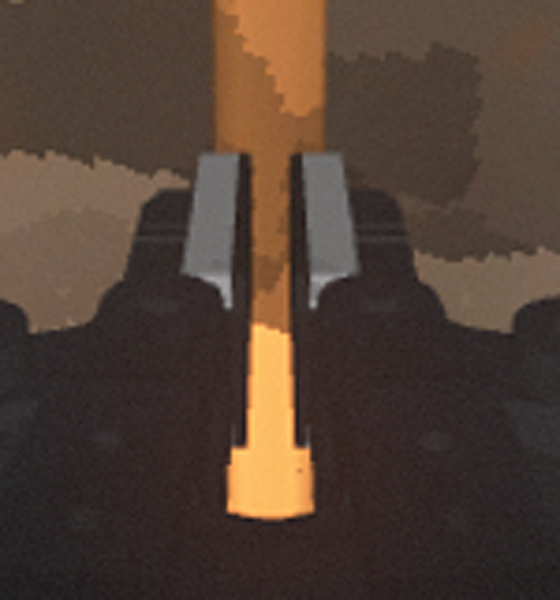

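The fingers have closed in the air above the handle. The depth map puts the visible finger tips at z of about 0.04, although the TCP reads 0.004. I'll measure that offset exactly.

```bash
python3 - <<'E'
from h import *
from plant import bot, read_state
print([x for x in dir(bot) if x[0]!='_'])
a=np.load("w2.npz"); V=a["view"]; z=a["z_map"]
v,u=np.mgrid[236:300,296:348]; uv=np.c_[u.ravel(),v.ravel()]
o,d=rays(a,uv,True); f=-(d@V[2,:3]); p=o+d*(z[v,u].ravel()/f)[:,None]
k=(p[:,2]>.026)&(p[:,2]<.12); q=p[k]; i=np.argsort(q[:,2])[:12]; print(q[i].round(4), uv[k][i].tolist())
c=np.array(read_state()["ee_pos"]); R=V[:3,:3]; print("cam",o)
E
```

```text
['MotionError', 'grip_point_offset']
[[ 0.5077 -0.1865  0.0324]
 [ 0.4969 -0.1909  0.0324]
 [ 0.5086 -0.1861  0.0326]
 [ 0.5    -0.1895  0.0326]
 [ 0.5018 -0.1888  0.0326]
 [ 0.5009 -0.189   0.0331]
 [ 0.4986 -0.1899  0.0331]
 [ 0.5094 -0.1855  0.0332]
 [ 0.4982 -0.19    0.0332]
 [ 0.5089 -0.1857  0.0333]
 [ 0.5098 -0.1853  0.0334]
 [ 0.4964 -0.1907  0.0334]] [[329, 241], [305, 241], [331, 241], [312, 241], [316, 241], [314, 241], [309, 241], [333, 241], [308, 241], [332, 241], [334, 241], [304, 241]]
cam [ 0.48370402 -0.13516492  0.17206972]
```

The tips sit about 28 mm higher than the reported TCP (0.0325 against 0.0044), so the reported tool length is off by that much. I'll reopen, go down 27 mm and close again.

Emit:
play_rows(
  series=[
    {"fingers": 50,"offset": [0,0,0],"roll": 0},
    {"fingers": 50,"offset": [0,0,0],"roll": 0},
    {"fingers": 50,"offset": [0,0,0],"roll": 0},
    {"fingers": 50,"offset": [0,0,0],"roll": 0},
    {"fingers": 50,"offset": [0,0,0],"roll": 0},
  ],
)

```text
time_s: 4.83
ee_pos: [0.5096, -0.1971, 0.0044]
eef_rot: [0.0, 0.56, 0.828, -0.0]
force: [-0.4, 0.5, -0.0]
finger_gap: 0.05
gripper_force: 0.0
```

Emit:
play_rows(
  series=[
    {"fingers": 50,"offset": [0,0,7],"roll": 0},
    {"fingers": 50,"offset": [0,0,7],"roll": 0},
    {"fingers": 50,"offset": [0,0,7],"roll": 0},
    {"fingers": 50,"offset": [0,0,6],"roll": 0},
    {"fingers": 50,"offset": [0,0,0],"roll": 0},
  ],
)

```text
time_s: 5.25
ee_pos: [0.5083, -0.1967, -0.0243]
eef_rot: [-0.002, 0.56, 0.828, -0.0]
force: [-0.1, 0.8, 0.1]
finger_gap: 0.0498
gripper_force: 0.0
```

Emit:
play_rows(
  series=[
    {"fingers": 5,"offset": [0,0,0],"roll": 0},
    {"fingers": 5,"offset": [0,0,0],"roll": 0},
    {"fingers": 5,"offset": [0,0,0],"roll": 0},
    {"fingers": 5,"offset": [0,0,0],"roll": 0},
    {"fingers": 5,"offset": [0,0,0],"roll": 0},
  ],
)

```text
time_s: 5.67
ee_pos: [0.51, -0.1972, -0.022]
eef_rot: [0.0, 0.56, 0.828, 0.0]
force: [-0.6, 0.6, 2.9]
finger_gap: 0.0137
gripper_force: 98.5
```

Emit:
play_rows(
  series=[
    {"fingers": 5,"offset": [0,0,0],"roll": 0},
    {"fingers": 5,"offset": [0,0,0],"roll": 0},
    {"fingers": 5,"offset": [0,0,0],"roll": 0},
    {"fingers": 5,"offset": [0,0,0],"roll": 0},
    {"fingers": 5,"offset": [0,0,0],"roll": 0},
  ],
)

```text
time_s: 6.08
ee_pos: [0.5099, -0.1972, -0.022]
eef_rot: [0.0, 0.56, 0.828, 0.0]
force: [-1.4, 1.2, 5.3]
finger_gap: 0.0139
gripper_force: 98.8
```

Emit:
play_rows(
  series=[
    {"fingers": 5,"offset": [0,0,-10],"roll": 0},
    {"fingers": 5,"offset": [0,0,-20],"roll": 0},
    {"fingers": 5,"offset": [0,0,-25],"roll": 0},
    {"fingers": 5,"offset": [0,0,-20],"roll": 0},
    {"fingers": 5,"offset": [0,0,-5],"roll": 0},
  ],
)

```text
time_s: 6.5
ee_pos: [0.5115, -0.1977, 0.0606]
eef_rot: [0.003, 0.561, 0.828, 0.001]
force: [0.0, -1.5, -1.2]
finger_gap: 0.0136
gripper_force: 97.9
```

Emit:
play_rows(
  series=[
    {"fingers": 5,"offset": [0,0,0],"roll": 0.05},
    {"fingers": 5,"offset": [0,0,0],"roll": 0.1},
    {"fingers": 5,"offset": [0,0,0],"roll": 0.1},
    {"fingers": 5,"offset": [0,0,0],"roll": 0.1},
    {"fingers": 5,"offset": [0,0,0],"roll": 0.05},
  ],
)

```text
time_s: 6.92
ee_pos: [0.5087, -0.1971, 0.0566]
eef_rot: [-0.001, 0.715, 0.699, -0.0]
force: [-0.7, -0.6, -1.8]
finger_gap: 0.0138
gripper_force: 97.9
```

Emit:
play_rows(
  series=[
    {"fingers": 5,"offset": [10,2,0],"roll": 0},
    {"fingers": 5,"offset": [20,4,0],"roll": 0},
    {"fingers": 5,"offset": [20,5,0],"roll": 0},
    {"fingers": 5,"offset": [20,5,0],"roll": 0},
    {"fingers": 5,"offset": [20,4,0],"roll": 0},
  ],
)

```text
time_s: 7.33
ee_pos: [0.5311, -0.1057, 0.0569]
eef_rot: [-0.0, 0.713, 0.701, -0.0]
force: [-0.2, -1.3, -1.1]
finger_gap: 0.0136
gripper_force: 97.9
```

Emit:
play_rows(
  series=[
    {"fingers": 5,"offset": [20,4,0],"roll": 0},
    {"fingers": 5,"offset": [20,4,0],"roll": 0},
    {"fingers": 5,"offset": [12,2.5,0],"roll": 0},
    {"fingers": 5,"offset": [5,1,0],"roll": 0},
    {"fingers": 5,"offset": [0,0,0],"roll": 0},
  ],
)

```text
time_s: 7.75
ee_pos: [0.5438, -0.0491, 0.0572]
eef_rot: [-0.0, 0.713, 0.702, 0.0]
force: [-0.4, -0.3, -1.1]
finger_gap: 0.0137
gripper_force: 97.9
```

```bash
python3 - <<'E'
from plant import read_state, vision
from h import *
s=read_state(); print(s["ee_pos"],s["eef_rot"],s["force"])
a=vision.camera("wrist"); b=vision.camera("top"); np.savez("w3.npz",**a); np.savez("t3.npz",**b)
cv2.imwrite("pics/w3.png",cv2.resize(a["pixels"][0:260,160:480],(738,600),interpolation=cv2.INTER_CUBIC)[:,:,::-1])
E
```

```text
[ 0.54384584 -0.04914981  0.05717589] [-2.81779972e-04  7.12663863e-01  7.01505619e-01  7.23710684e-05] [-0.39065422 -0.34666919 -1.08567136]
```

View pics/w3.png

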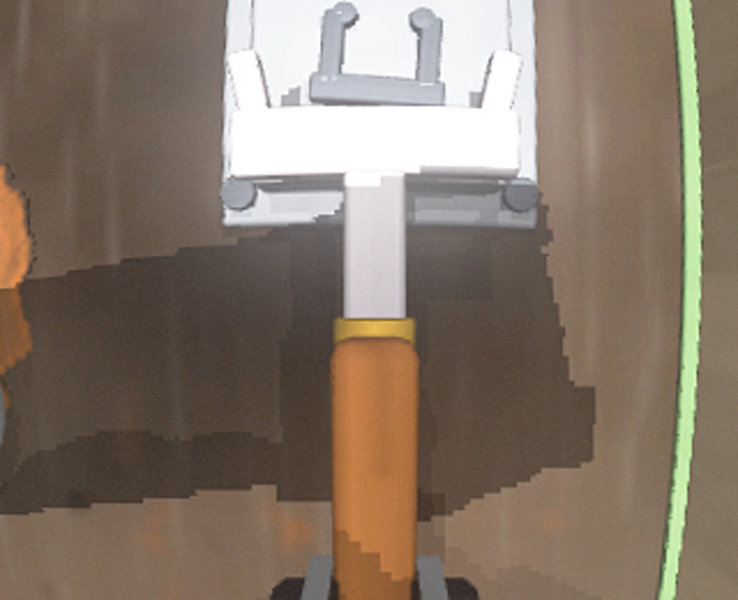

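The wrist crop shows the fork held straight: handle at (374,460), head at (375,142). The clip's bridge lies ahead of the pocket at (377,90), slightly turned, with its nubs at (345,14) and (423,18).

```bash
cat >> h.py <<'E'
def fcloud(a):
    H,W=a["z_map"].shape; v,u=np.mgrid[:H,:W]; o,d=rays(a,np.c_[u.ravel(),v.ravel()],True); f=-(d@a["view"][2,:3]); return (o+d*(a["z_map"].ravel()/f)[:,None]).reshape(H,W,3)*1000
O=np.array([548.7,121.8]); X=np.array([.0234,.9997]); Y=np.array([-X[1],X[0]])
def slot(p): p=np.atleast_2d(p); return np.c_[(p[:,:2]-O)@X,(p[:,:2]-O)@Y,p[:,2:]]
E
python3 - <<'E'
from h import *
a=np.load("w3.npz"); P=fcloud(a); Q=slot(P.reshape(-1,3)).reshape(P.shape)
im=a["pixels"].astype(int); hsv=cv2.cvtColor(a["pixels"],cv2.COLOR_RGB2HSV)
z=Q[...,2]
def rep(n,m):
    q=Q[m]; print(n,len(q),"min",np.percentile(q,2,axis=0).round(1),"max",np.percentile(q,98,axis=0).round(1))
up=(z>70)&(z<110); roi=np.zeros(z.shape,bool); roi[0:250,240:400]=1
hd=up&roi&(hsv[...,1]<80)&(im[...,0]>150); rep("steel",hd)
# fork axis fit: centre y as function of x, and z slope
for x0 in range(-165,-55,8):
    m=up&roi&(abs(Q[...,0]-x0)<4)
    if m.sum()>20:
        q=Q[m]; print(x0,"y",np.percentile(q[:,1],[1,99]).round(1),"z",np.median(q[:,2]).round(1))
c=roi&(z>32.5)&(z<40)&(abs(Q[...,1])<24)&(Q[...,0]<-18)&(Q[...,0]>-66)&(im[...,0]<190); rep("clip",c)
r=cv2.minAreaRect(Q[c][:,:2].astype(np.float32)); print(r,cv2.boxPoints(r).round(1).tolist())
br=roi&(abs(z-30)<2)&(Q[...,0]>-80)&(Q[...,0]<-30); rep("brtop",br)
E
```

```text
steel 6044 min [-109.4  -23.8   85.7] max [-59.5  29.4  88.7]
-157 y [-11.   15.2] z 100.4
-149 y [-5.7 10. ] z 101.1
-141 y [-5.5  9.9] z 101.1
-133 y [-5.3 10.3] z 101.1
-125 y [-5.6 10.2] z 101.0
-117 y [-5.5 10.2] z 100.1
-109 y [-4.8  9.7] z 87.7
-101 y [-3.2  8.3] z 87.3
-93 y [-3.6  8.8] z 87.3
-85 y [-23.9  29.4] z 87.0
-77 y [-24.5  29.9] z 87.3
-69 y [-24.2  29.5] z 87.3
-61 y [-25.5  31.1] z 87.1
clip 839 min [-56.2 -14.6  33.5] max [-28.   18.8  37.5]
((-41.75331115722656, 1.747344970703125), (35.64230728149414, 29.252120971679688), 86.5899429321289) [[-57.400001525878906, -15.199999809265137], [-28.200000762939453, -16.899999618530273], [-26.100000381469727, 18.700000762939453], [-55.29999923706055, 20.399999618530273]]
brtop 2554 min [-76.4 -31.4  28.5] max [-30.5  34.2  31.5]
```

Emit:
play_rows(
  series=[
    {"fingers": 5,"offset": [-3,1,0],"roll": 0.008},
    {"fingers": 5,"offset": [0,0,10],"roll": 0},
    {"fingers": 5,"offset": [0,0,12],"roll": 0},
    {"fingers": 5,"offset": [0,0,10],"roll": 0},
    {"fingers": 5,"offset": [0,0,6],"roll": 0},
  ],
)

```text
time_s: 8.27
ee_pos: [0.5433, -0.0542, 0.0172]
eef_rot: [-0.001, 0.717, 0.697, -0.001]
force: [0.5, 0.6, -1.8]
finger_gap: 0.014
gripper_force: 97.9
```

Emit:
play_rows(
  series=[
    {"fingers": 5,"offset": [0,0,4],"roll": 0},
    {"fingers": 5,"offset": [0,0,3],"roll": 0},
    {"fingers": 5,"offset": [0,0,2],"roll": 0},
    {"fingers": 5,"offset": [0,0,0],"roll": 0},
    {"fingers": 5,"offset": [0,0,0],"roll": 0},
  ],
)

```text
time_s: 8.68
ee_pos: [0.5451, -0.0537, 0.0106]
eef_rot: [0.0, 0.717, 0.698, 0.0]
force: [-0.7, -0.6, -1.3]
finger_gap: 0.0137
gripper_force: 97.9
```

```bash
cat > m.py <<'E'
from plant import read_state, vision
from h import *
s=read_state(); print(s["time_s"],s["ee_pos"].round(4) if hasattr(s["ee_pos"],'round') else s["ee_pos"],np.round(s["force"],1))
a=vision.camera("wrist"); np.savez("wl.npz",**a); P=fcloud(a); Q=slot(P.reshape(-1,3)).reshape(P.shape); z=Q[...,2]
im=a["pixels"].astype(int); roi=np.zeros(z.shape,bool); roi[0:250,240:400]=1
st=roi&(z>36.5)&(z<45)&(im[...,0]>190)
print("steel top z",np.median(z[st]),"x",np.percentile(Q[st][:,0],[2,98]).round(1),"y",np.percentile(Q[st][:,1],[1,99]).round(1))
hh=roi&(z>46)&(z<60)&(im[...,0]-im[...,2]>50); print("handle z",np.median(z[hh]),"y",np.percentile(Q[hh][:,1],[2,98]).round(1))
b=roi&(abs(z-30)<3)&(im[...,0]>150)&(abs(Q[...,1])<40)&(Q[...,0]>-70)&(Q[...,0]<-10); print("br z",np.median(z[b]),"y",np.percentile(Q[b][:,1],[1,99]).round(1))
c=roi&(z>32.5)&(z<40)&(abs(Q[...,1])<24)&(Q[...,0]<25)&(Q[...,0]>-66)&(im[...,0]<190); q=Q[c]
print("clip",len(q),np.percentile(q,[1,99],axis=0).round(1).tolist(),cv2.minAreaRect(q[:,:2].astype(np.float32)))
E
python3 m.py
```

```text
8.6833 [ 0.5451 -0.0537  0.0106] [-0.7 -0.6 -1.3]
steel top z 40.68896773900813 x [-113.4  -63.8] y [-26.9  27.6]
handle z 54.34134742788109 y [-6.9  8.1]
br z 30.12780087075982 y [-33.9  36.5]
clip 1110 [[-63.7, -15.6, 32.8], [-49.5, 19.9, 38.1]] ((-57.4793815612793, 0.35721588134765625), (45.989036560058594, 16.601428985595703), 89.8472671508789)
```

Emit:
play_rows(
  series=[
    {"fingers": 5,"offset": [0,-1,1.2],"roll": 0},
    {"fingers": 5,"offset": [3,0,0],"roll": 0},
    {"fingers": 5,"offset": [5,0,0],"roll": 0},
    {"fingers": 5,"offset": [5,0,0],"roll": 0},
    {"fingers": 5,"offset": [2,0,0],"roll": 0},
  ],
)

```text
time_s: 9.15
ee_pos: [0.5444, -0.0372, 0.0094]
eef_rot: [-0.0, 0.716, 0.698, 0.0]
force: [0.5, 0.4, -1.5]
finger_gap: 0.014
gripper_force: 97.9
```

Emit:
play_rows(
  series=[
    {"fingers": 5,"offset": [2,0,0],"roll": 0},
    {"fingers": 5,"offset": [2,0,0],"roll": 0},
    {"fingers": 5,"offset": [2,0,0],"roll": 0},
    {"fingers": 5,"offset": [2,0,0],"roll": 0},
    {"fingers": 5,"offset": [0,0,0],"roll": 0},
  ],
)

```text
time_s: 9.57
ee_pos: [0.5445, -0.0302, 0.0092]
eef_rot: [-0.0, 0.716, 0.698, 0.0]
force: [-0.5, -0.2, -1.1]
finger_gap: 0.0141
gripper_force: 97.9
```

```bash
python3 m.py; python3 - <<'E'
from h import *
a=np.load("wl.npz"); cv2.imwrite("pics/w4.png",cv2.resize(a["pixels"][0:150,230:430],(800,600),interpolation=cv2.INTER_CUBIC)[:,:,::-1])
E
```

```text
9.5667 [ 0.5445 -0.0302  0.0092] [-0.5 -0.2 -1.1]
steel top z 39.32391652049159 x [-90.  -40.7] y [-25.8  28.6]
handle z 53.008276437650366 y [-5.8  9.2]
br z 30.122740318798606 y [-33.9  36.7]
clip 1612 [[-64.5, -21.4, 33.0], [-26.6, 23.1, 39.3]] ((-45.75341033935547, 0.0408172607421875), (39.6440315246582, 47.76057434082031), 0.29392051696777344)
```

View pics/w4.png

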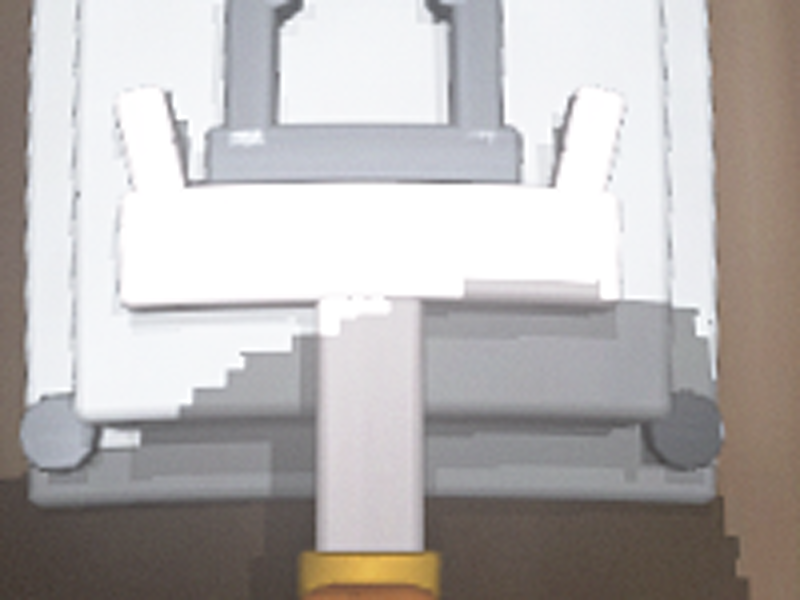

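The crop shows the clip squared against the pocket floor and centred to within 1 mm: bridge 206–520 px, prongs 118–625 px. I'll push on towards the pin.

Emit:
play_rows(
  series=[
    {"fingers": 5,"offset": [3,0,0],"roll": 0},
    {"fingers": 5,"offset": [4,0,0],"roll": 0},
    {"fingers": 5,"offset": [4,0,0],"roll": 0},
    {"fingers": 5,"offset": [4,0,0],"roll": 0},
    {"fingers": 5,"offset": [2,0,0],"roll": 0},
  ],
)

```text
time_s: 10.03
ee_pos: [0.545, -0.0131, 0.0093]
eef_rot: [0.0, 0.716, 0.698, 0.0]
force: [-0.2, -3.3, -0.4]
finger_gap: 0.0137
gripper_force: 97.9
```

Emit:
play_rows(
  series=[
    {"fingers": 5,"offset": [1.5,0,0],"roll": 0},
    {"fingers": 5,"offset": [1.5,0,0],"roll": 0},
    {"fingers": 5,"offset": [1.5,0,0],"roll": 0},
    {"fingers": 5,"offset": [1,0,0],"roll": 0},
    {"fingers": 5,"offset": [1,0,0],"roll": 0},
  ],
)

```text
time_s: 10.45
ee_pos: [0.5448, -0.011, 0.0093]
eef_rot: [0.001, 0.717, 0.697, -0.002]
force: [0.2, -9.1, 2.0]
finger_gap: 0.0137
gripper_force: 98.1
```

```bash
python3 m.py
```

```text
10.45 [ 0.5448 -0.011   0.0093] [ 0.2 -9.1  2. ]
steel top z 39.3269269522413 x [-70.6 -21.3] y [-25.9  28.4]
handle z 53.05635110920848 y [-5.9  9. ]
br z 30.15340680027763 y [-33.5  36.5]
clip 1878 [[-63.1, -21.9, 33.0], [-7.5, 23.0, 39.5]] ((-36.314151763916016, 0.07209587097167969), (58.91476058959961, 47.93552017211914), 0.5705552697181702)
```

Emit:
play_rows(
  series=[
    {"fingers": 5,"offset": [0.4,0,0],"roll": 0},
    {"fingers": 5,"offset": [0.4,0,0],"roll": 0},
    {"fingers": 5,"offset": [0.4,0,0],"roll": 0},
    {"fingers": 5,"offset": [0.4,0,0],"roll": 0},
    {"fingers": 5,"offset": [0,0,0],"roll": 0},
  ],
)

```text
time_s: 10.92
ee_pos: [0.5449, -0.0093, 0.0093]
eef_rot: [0.001, 0.717, 0.697, -0.002]
force: [-0.1, -7.3, -0.2]
finger_gap: 0.0136
gripper_force: 98.1
```

Emit:
play_rows(
  series=[
    {"fingers": 5,"offset": [0.5,0,0],"roll": 0},
    {"fingers": 5,"offset": [0.5,0,0],"roll": 0},
    {"fingers": 5,"offset": [0.5,0,0],"roll": 0},
    {"fingers": 5,"offset": [0.5,0,0],"roll": 0},
    {"fingers": 5,"offset": [0,0,0],"roll": 0},
  ],
)

```text
time_s: 11.33
ee_pos: [0.5452, -0.0031, 0.0092]
eef_rot: [-0.0, 0.717, 0.697, 0.0]
force: [0.0, 0.6, -1.9]
finger_gap: 0.014
gripper_force: 97.9
```

The force dropped from 7 N to 0 as the fork jumped 6 mm, so the jaws have passed the pin. I'll carry on to bridge contact.

Emit:
play_rows(
  series=[
    {"fingers": 5,"offset": [0.8,0,0],"roll": 0},
    {"fingers": 5,"offset": [0.8,0,0],"roll": 0},
    {"fingers": 5,"offset": [0.8,0,0],"roll": 0},
    {"fingers": 5,"offset": [0.8,0,0],"roll": 0},
    {"fingers": 5,"offset": [0.8,0,0],"roll": 0},
  ],
)

```text
time_s: 11.75
ee_pos: [0.5452, 0.0008, 0.0092]
eef_rot: [-0.0, 0.716, 0.698, 0.0]
force: [-0.2, -0.3, -1.8]
finger_gap: 0.0136
gripper_force: 97.9
```

Emit:
play_rows(
  series=[
    {"fingers": 5,"offset": [0.8,0,0],"roll": 0},
    {"fingers": 5,"offset": [0.8,0,0],"roll": 0},
    {"fingers": 5,"offset": [0.8,0,0],"roll": 0},
    {"fingers": 5,"offset": [0,0,0],"roll": 0},
    {"fingers": 5,"offset": [0,0,0],"roll": 0},
  ],
)

```text
time_s: 12.17
ee_pos: [0.5453, 0.0021, 0.0092]
eef_rot: [0.0, 0.717, 0.697, -0.0]
force: [-0.1, -2.3, -1.6]
finger_gap: 0.0138
gripper_force: 98.0
```

Emit:
play_rows(
  series=[
    {"fingers": 5,"offset": [0.6,0,0],"roll": 0},
    {"fingers": 5,"offset": [0.6,0,0],"roll": 0},
    {"fingers": 5,"offset": [0.6,0,0],"roll": 0},
    {"fingers": 5,"offset": [0.6,0,0],"roll": 0},
    {"fingers": 5,"offset": [0,0,0],"roll": 0},
  ],
)

```text
time_s: 12.58
ee_pos: [0.5452, 0.0029, 0.0092]
eef_rot: [0.001, 0.717, 0.697, -0.001]
force: [-0.2, -6.6, -0.9]
finger_gap: 0.0136
gripper_force: 98.0
```

```bash
python3 m.py
```

```text
12.5833 [0.5452 0.0029 0.0092] [-0.2 -6.6 -0.9]
steel top z 39.27041288644667 x [-56.7  -7.4] y [-25.7  28.6]
handle z 53.010390520621556 y [-5.8  9.1]
br z 30.193276633871115 y [-33.2  36.4]
clip 1520 [[-59.0, -22.0, 33.6], [5.7, 22.9, 39.7]] ((-28.900081634521484, -0.08514976501464844), (71.63163757324219, 47.63125228881836), 0.0536627359688282)
```

The force now rises about 5 N per mm, which matches the rubber bush, so the bridge is on the pin. I'll take it up to about 15 N and hold.

Emit:
play_rows(
  series=[
    {"fingers": 5,"offset": [0.7,0,0],"roll": 0},
    {"fingers": 5,"offset": [0.7,0,0],"roll": 0},
    {"fingers": 5,"offset": [0.7,0,0],"roll": 0},
    {"fingers": 5,"offset": [0.7,0,0],"roll": 0},
    {"fingers": 5,"offset": [0.7,0,0],"roll": 0},
  ],
)

```text
time_s: 13.05
ee_pos: [0.5451, 0.0037, 0.0093]
eef_rot: [0.002, 0.718, 0.696, -0.003]
force: [-1.3, -12.5, 1.8]
finger_gap: 0.0136
gripper_force: 98.2
```

Emit:
play_rows(
  series=[
    {"fingers": 5,"offset": [0.5,0,0],"roll": 0},
    {"fingers": 5,"offset": [0,0,0],"roll": 0},
    {"fingers": 5,"offset": [0,0,0],"roll": 0},
    {"fingers": 5,"offset": [0,0,0],"roll": 0},
    {"fingers": 5,"offset": [0,0,0],"roll": 0},
  ],
)

```text
time_s: 13.47
ee_pos: [0.545, 0.0038, 0.0092]
eef_rot: [0.002, 0.718, 0.696, -0.003]
force: [-0.5, -11.2, 1.5]
finger_gap: 0.0136
gripper_force: 98.2
```

Emit:
play_rows(
  series=[
    {"fingers": 5,"offset": [0.7,0,0],"roll": 0},
    {"fingers": 5,"offset": [0.7,0,0],"roll": 0},
    {"fingers": 5,"offset": [0.6,0,0],"roll": 0},
    {"fingers": 5,"offset": [0,0,0],"roll": 0},
    {"fingers": 5,"offset": [0,0,0],"roll": 0},
  ],
)

```text
time_s: 13.88
ee_pos: [0.545, 0.0043, 0.0093]
eef_rot: [0.002, 0.718, 0.696, -0.004]
force: [-2.1, -15.5, 3.2]
finger_gap: 0.0137
gripper_force: 98.4
```

Emit:
play_rows(
  series=[
    {"fingers": 5,"offset": [0,0,0],"roll": 0},
    {"fingers": 5,"offset": [0,0,0],"roll": 0},
    {"fingers": 5,"offset": [0,0,0],"roll": 0},
    {"fingers": 5,"offset": [0,0,0],"roll": 0},
    {"fingers": 5,"offset": [0,0,0],"roll": 0},
  ],
)

```text
time_s: 14.3
ee_pos: [0.545, 0.0043, 0.0093]
eef_rot: [0.002, 0.718, 0.696, -0.004]
force: [-1.0, -14.7, 2.9]
finger_gap: 0.0136
gripper_force: 98.4
```

Emit:
play_rows(
  series=[
    {"fingers": 5,"offset": [0,0,0],"roll": 0},
    {"fingers": 5,"offset": [0,0,0],"roll": 0},
    {"fingers": 5,"offset": [0,0,0],"roll": 0},
    {"fingers": 5,"offset": [0,0,0],"roll": 0},
    {"fingers": 5,"offset": [0,0,0],"roll": 0},
  ],
)

```text
time_s: 14.72
ee_pos: [0.545, 0.0043, 0.0093]
eef_rot: [0.002, 0.718, 0.696, -0.004]
force: [-1.0, -14.6, 2.7]
finger_gap: 0.0137
gripper_force: 98.4
```

```bash
python3 m.py; python3 - <<'E'
from plant import vision
from h import *
a=np.load("wl.npz"); b=vision.camera("side")["pixels"]
cv2.imwrite("pics/w5.png",np.hstack([cv2.resize(a["pixels"][0:150,230:430],(480,360),interpolation=cv2.INTER_CUBIC),cv2.resize(b[205:265,215:305],(320,360))])[:,:,::-1])
E
```

```text
14.7167 [0.545  0.0043 0.0093] [ -1.  -14.6   2.7]
steel top z 39.244142777296126 x [-55.3  -6. ] y [-25.8  28.6]
handle z 52.996286325231466 y [-5.7  9.2]
br z 30.181278977058163 y [-33.   36.3]
clip 1586 [[-56.6, -21.9, 33.4], [6.7, 22.9, 39.7]] ((-26.33999252319336, 0.10520172119140625), (71.69274139404297, 47.300235748291016), 4.995113849639893)
```

View pics/w5.png

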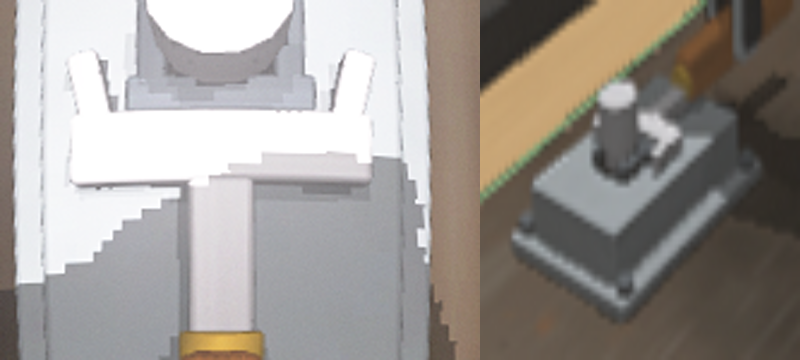

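The clip's jaws are now round the pin head, with the bridge at (220,93) between the pin and the fork. It was held at about 15 N for over a second. Next I'll draw the fork straight back out.

Emit:
play_rows(
  series=[
    {"fingers": 5,"offset": [-2,0,0],"roll": 0},
    {"fingers": 5,"offset": [-3,0,0],"roll": 0},
    {"fingers": 5,"offset": [-4,0,0],"roll": 0},
    {"fingers": 5,"offset": [-5,0,0],"roll": 0},
    {"fingers": 5,"offset": [-6,0,0],"roll": 0},
  ],
)

```text
time_s: 15.23
ee_pos: [0.5452, -0.0076, 0.0093]
eef_rot: [-0.0, 0.716, 0.698, 0.001]
force: [0.4, 0.3, -1.9]
finger_gap: 0.0137
gripper_force: 97.9
```

Emit:
play_rows(
  series=[
    {"fingers": 5,"offset": [-8,0,0],"roll": 0},
    {"fingers": 5,"offset": [-10,0,0],"roll": 0},
    {"fingers": 5,"offset": [-10,0,0],"roll": 0},
    {"fingers": 5,"offset": [-8,0,0],"roll": 0},
    {"fingers": 5,"offset": [-4,0,0],"roll": 0},
  ],
)

```text
time_s: 15.65
ee_pos: [0.5438, -0.051, 0.0091]
eef_rot: [0.0, 0.717, 0.697, -0.0]
force: [0.1, -0.5, -1.5]
finger_gap: 0.0134
gripper_force: 97.9
```

Emit:
play_rows(
  series=[
    {"fingers": 5,"offset": [0,0,-10],"roll": 0},
    {"fingers": 5,"offset": [0,0,-16],"roll": 0},
    {"fingers": 5,"offset": [0,0,-14],"roll": 0},
    {"fingers": 5,"offset": [0,0,-5],"roll": 0},
    {"fingers": 5,"offset": [0,0,0],"roll": 0},
  ],
)

```text
time_s: 16.07
ee_pos: [0.5453, -0.0484, 0.0561]
eef_rot: [0.001, 0.716, 0.698, 0.001]
force: [0.3, 0.3, -2.4]
finger_gap: 0.0137
gripper_force: 97.9
```

```bash
python3 - <<'E'
from plant import read_state,vision
from h import *
s=read_state(); print(s["time_s"],s["ee_pos"],s["eef_rot"])
b=vision.camera("top"); P=slot(cloud(b).reshape(-1,3)*1000).reshape(400,640,3)
a=vision.camera("wrist"); cv2.imwrite("pics/w6.png",np.hstack([cv2.resize(a["pixels"][0:200,220:420],(400,400),interpolation=cv2.INTER_CUBIC),cv2.resize(b["pixels"][150:200,215:275],(400,400),interpolation=cv2.INTER_CUBIC)])[:,:,::-1])
E
```

```text
16.0667 [ 0.54528535 -0.04837514  0.05607082] [0.00132141 0.71640859 0.69767846 0.00132569]
```

View pics/w6.png

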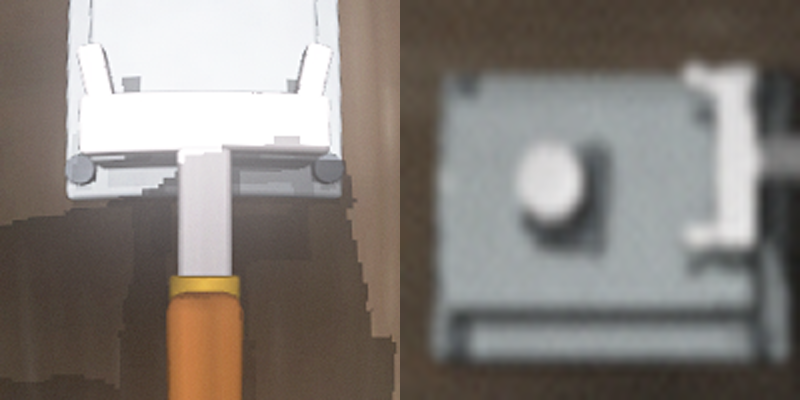

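The clip stayed on the pin: in the right half, its bridge is the dark strip just right of the head at about (595,200). The fork is clear of it. Now I'll carry the fork back.

Emit:
play_rows(
  series=[
    {"fingers": 5,"offset": [-10,-2,0],"roll": 0},
    {"fingers": 5,"offset": [-20,-4.2,0],"roll": 0},
    {"fingers": 5,"offset": [-20,-4.2,0],"roll": 0},
    {"fingers": 5,"offset": [-20,-4.2,0],"roll": 0},
    {"fingers": 5,"offset": [-20,-4.2,0],"roll": 0},
  ],
)

```text
time_s: 16.58
ee_pos: [0.5214, -0.1398, 0.0533]
eef_rot: [-0.001, 0.717, 0.697, -0.001]
force: [0.1, -0.8, -1.1]
finger_gap: 0.0136
gripper_force: 97.9
```

Emit:
play_rows(
  series=[
    {"fingers": 5,"offset": [-20,-4.2,0],"roll": 0},
    {"fingers": 5,"offset": [-20,-4.2,0],"roll": 0},
    {"fingers": 5,"offset": [-14,-3,0],"roll": 0},
    {"fingers": 5,"offset": [-5.5,-1.2,0],"roll": 0},
    {"fingers": 5,"offset": [0,0,0],"roll": -0.05},
  ],
)

```text
time_s: 17.0
ee_pos: [0.5071, -0.1998, 0.0534]
eef_rot: [-0.0, 0.7, 0.714, -0.001]
force: [0.1, 1.0, -2.0]
finger_gap: 0.0135
gripper_force: 97.9
```

Emit:
play_rows(
  series=[
    {"fingers": 5,"offset": [0,0,0],"roll": -0.1},
    {"fingers": 5,"offset": [0,0,0],"roll": -0.1},
    {"fingers": 5,"offset": [0,0,0],"roll": -0.1},
    {"fingers": 5,"offset": [0,0,0],"roll": -0.05},
    {"fingers": 5,"offset": [0,0,0],"roll": 0},
  ],
)

```text
time_s: 17.42
ee_pos: [0.508, -0.197, 0.0536]
eef_rot: [-0.001, 0.563, 0.826, 0.0]
force: [-0.0, -0.3, -2.0]
finger_gap: 0.0137
gripper_force: 97.9
```

Emit:
play_rows(
  series=[
    {"fingers": 5,"offset": [0,0,12],"roll": 0},
    {"fingers": 5,"offset": [0,0,20],"roll": 0},
    {"fingers": 5,"offset": [0,0,20],"roll": 0},
    {"fingers": 5,"offset": [0,0,12],"roll": 0},
    {"fingers": 5,"offset": [0,0,6],"roll": 0},
  ],
)

```text
time_s: 17.83
ee_pos: [0.5068, -0.1968, -0.0183]
eef_rot: [-0.002, 0.564, 0.826, -0.001]
force: [0.1, -0.2, -1.6]
finger_gap: 0.0137
gripper_force: 97.9
```

Emit:
play_rows(
  series=[
    {"fingers": 5,"offset": [0,0,3],"roll": 0},
    {"fingers": 5,"offset": [0,0,2],"roll": 0},
    {"fingers": 5,"offset": [0,0,1],"roll": 0},
    {"fingers": 5,"offset": [0,0,0],"roll": 0},
    {"fingers": 5,"offset": [0,0,0],"roll": 0},
  ],
)

```text
time_s: 18.25
ee_pos: [0.5091, -0.1976, -0.0211]
eef_rot: [0.001, 0.564, 0.826, 0.0]
force: [0.5, -0.3, -1.5]
finger_gap: 0.0133
gripper_force: 97.9
```

Emit:
play_rows(
  series=[
    {"fingers": 5,"offset": [0,0,0.5],"roll": 0},
    {"fingers": 5,"offset": [0,0,0.5],"roll": 0},
    {"fingers": 5,"offset": [0,0,0.3],"roll": 0},
    {"fingers": 5,"offset": [0,0,0],"roll": 0},
    {"fingers": 5,"offset": [0,0,0],"roll": 0},
  ],
)

```text
time_s: 18.67
ee_pos: [0.5089, -0.1977, -0.0221]
eef_rot: [0.001, 0.564, 0.826, -0.0]
force: [-1.4, 0.5, 5.6]
finger_gap: 0.0136
gripper_force: 98.9
```

Emit:
play_rows(
  series=[
    {"fingers": 14,"offset": [0,0,0],"roll": 0},
    {"fingers": 18,"offset": [0,0,0],"roll": 0},
    {"fingers": 24,"offset": [0,0,0],"roll": 0},
    {"fingers": 34,"offset": [0,0,0],"roll": 0},
    {"fingers": 50,"offset": [0,0,0],"roll": 0},
  ],
)

```text
time_s: 19.08
ee_pos: [0.5086, -0.1974, -0.0231]
eef_rot: [0.0, 0.564, 0.826, 0.0]
force: [0.4, 0.4, -0.0]
finger_gap: 0.0446
gripper_force: 0.0
```

Emit:
play_rows(
  series=[
    {"fingers": 50,"offset": [0,0,0],"roll": 0},
    {"fingers": 50,"offset": [0,0,0],"roll": 0},
    {"fingers": 50,"offset": [0,0,0],"roll": 0},
    {"fingers": 50,"offset": [0,0,-10],"roll": 0},
    {"fingers": 50,"offset": [0,0,-20],"roll": 0},
  ],
)

```text
time_s: 19.5
ee_pos: [0.5067, -0.1968, 0.0058]
eef_rot: [-0.002, 0.564, 0.826, -0.001]
force: [-0.0, 0.2, -0.3]
finger_gap: 0.05
gripper_force: 0.0
```

Emit:
play_rows(
  series=[
    {"fingers": 50,"offset": [0,0,-30],"roll": 0},
    {"fingers": 50,"offset": [0,0,-30],"roll": 0},
    {"fingers": 50,"offset": [0,0,-30],"roll": 0},
    {"fingers": 50,"offset": [0,0,-30],"roll": 0},
    {"fingers": 50,"offset": [0,0,0],"roll": 0},
  ],
)

```text
time_s: 19.92
ee_pos: [0.5127, -0.1982, 0.1337]
eef_rot: [0.006, 0.564, 0.826, 0.001]
force: [1.3, 0.3, 1.2]
finger_gap: 0.05
gripper_force: 0.0
```

```bash
python3 - <<'E'
from plant import read_state,vision
from h import *
s=read_state(); print(s["time_s"],s["ee_pos"],s["finger_gap"])
c=vision.camera("wrist"); P=fcloud(c); hsv=cv2.cvtColor(c["pixels"],cv2.COLOR_RGB2HSV)
m=((hsv[...,0]<22)&(hsv[...,1]>130)&(hsv[...,2]>90)).astype(np.uint8)*255; k=np.zeros_like(m); k[80:260,295:350]=m[80:260,295:350]
cn=max(cv2.findContours(k,0,1)[0],key=cv2.contourArea)
print("handle",cv2.minAreaRect((onplane(c,cn[:,0],.022,True)[:,:2]*1000).astype(np.float32)),"z",np.median(P[k>0][:,2]))
st=(P[...,2]>4)&(P[...,2]<12)&(np.hypot(P[...,0]-470,P[...,1]+100)<45)&(hsv[...,1]<60)&(hsv[...,2]>150); print("head z",np.median(P[st][:,2]),st.sum())
t=vision.camera("top"); t0=np.load("top0.npz"); P=slot(cloud(t).reshape(-1,3)*1000).reshape(400,640,3)
g=cv2.cvtColor(t["pixels"],cv2.COLOR_RGB2GRAY); m=np.zeros_like(g); m[160:190,236:266]=(g[160:190,236:266]<130)*255
q=slot(onplane(t,np.argwhere(m>0)[:,::-1],.036)*1000); print("clip dark px",len(q),q.min(0),q.max(0))
d=cv2.absdiff(cv2.cvtColor(t0["pixels"],cv2.COLOR_RGB2GRAY),g); 
for n,u,v in [("wedge",368,150),("flange",413,160),("tin",293,237),("nut",262,241),("key",350,245),("bolt",237,248),("star",194,252)]: print(n,d[v-12:v+12,u-12:u+12].mean().round(1))
E
```

```text
19.9167 [ 0.51265918 -0.1981988   0.13365393] 0.05000909956257942
handle ((507.7771301269531, -198.2913360595703), (15.877378463745117, 121.32503509521484), 21.531232833862305) z 21.796623240159377
head z 8.115829499328958 1342
clip dark px 144 [-68.12117033 -15.7594221   36.        ] [ 7.57673986 39.83552292 36.        ]
wedge 69.0
flange 107.7
tin 1.9
nut 2.2
key 12.7
bolt 2.2
star 2.0
```

```bash
python3 - <<'E'
from plant import vision,job_done
from h import *
t=vision.camera("top"); g=cv2.cvtColor(t["pixels"],cv2.COLOR_RGB2GRAY)
v,u=np.mgrid[155:195,225:270]; q=slot(onplane(t,np.c_[u.ravel(),v.ravel()],.036)*1000); gg=g[v,u].ravel()
for x in range(-60,10,4): print(x,[int(np.median(gg[(abs(q[:,0]-x)<2)&(abs(q[:,1]-y)<2)])) for y in range(-24,25,4)])
E
```

```text
-60 [165, 168, 166, 165, 167, 166, 161, 165, 168, 169, 169, 168, 172]
-56 [161, 166, 165, 168, 168, 168, 167, 166, 168, 168, 169, 170, 168]
-52 [165, 165, 167, 166, 169, 168, 168, 165, 167, 169, 171, 172, 169]
-48 [165, 168, 167, 168, 167, 169, 167, 167, 168, 169, 170, 171, 169]
-44 [166, 168, 168, 166, 168, 170, 170, 169, 168, 169, 170, 169, 170]
-40 [167, 166, 167, 167, 164, 168, 168, 168, 168, 169, 169, 171, 173]
-36 [165, 168, 168, 166, 164, 167, 167, 170, 171, 169, 173, 170, 168]
-32 [165, 166, 167, 164, 164, 167, 170, 170, 169, 171, 171, 168, 171]
-28 [165, 165, 164, 165, 166, 168, 171, 169, 171, 168, 169, 170, 170]
-24 [166, 167, 166, 166, 166, 166, 167, 168, 167, 168, 167, 169, 172]
-20 [165, 168, 162, 156, 154, 152, 152, 146, 152, 156, 157, 166, 167]
-16 [168, 163, 135, 114, 113, 113, 116, 105, 112, 114, 116, 143, 165]
-12 [167, 154, 121, 98, 91, 84, 79, 75, 82, 96, 108, 135, 164]
-8 [164, 157, 127, 108, 105, 130, 112, 70, 60, 81, 99, 138, 167]
-4 [166, 162, 147, 177, 210, 216, 197, 138, 73, 70, 86, 136, 165]
0 [164, 167, 182, 212, 227, 229, 230, 198, 116, 71, 79, 132, 168]
4 [166, 170, 198, 218, 222, 223, 227, 208, 134, 73, 83, 139, 167]
8 [164, 166, 199, 216, 221, 220, 224, 204, 135, 84, 109, 153, 167]
```

The clip's back edge is at x ≈ -18 and it spans y ≈ -17 to +18, so it is seated square and centred. The fork lies flat within about 2 mm of where it started, and the gripper is clear.

```bash
python3 -c "
from plant import job_done; print(job_done())"
```

```text
the job is handed in; nothing more can be done
None
```

I've handed the job in: the clip snapped onto the pin and was held home at about 15 N (wrist reading) for over a second, the fork lies flat within about 2 mm of its start with the gripper clear, and the judge gave no verdict.

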